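# Pack the condiment carrier and latch its hold-down bar

### The job

Pack the wooden condiment carrier for the trip out to the garden: set the wide preserve jar and the spice jar upright in the carrier, each on the floor of the bay made for its size, setting them down without letting them fall. Then swing the steel hold-down bar across over the lids, all the way until it has snapped past the ball catch and rests against its stop, and leave it latched. Don't tip the jars over and don't shift the mug or the pepper mill.

Things in the scene. Friction and masses are not known exactly. Their poses are not given: they have to be found in the camera images.
- carrier: Dark wooden carrier, 198 (x) x 88 (y) mm, side boards 52 mm high; does not slide. Origin on the bar top below its middle. Two square open bays in line, walls 44 to 52 mm high: a 72 mm one toward -x, a 58 mm one toward +x. A 22 x 28 mm post, 116 mm high, at each end: pivot of the hold-down bar on the -x one; ball catch on the +x one, with a steel stop plate on its -y side (top at 132 mm).
- bay_wide (a point): Centre of the floor of the wide bay, 10 mm above the bar top. Its x axis runs along the carrier.
- bay_narrow (a point): Centre of the floor of the narrow bay, 10 mm above the bar top.
- pivot (a point): Pivot of the hold-down bar (vertical axis), on the carrier's -x post, at the height of the bar's underside, 120 mm above the bar top.
- catch (a point): Ball catch on top of the carrier's +x post, 162 mm from the pivot, 120 mm above the bar top: a sprung ball that clicks behind a small ridge under the bar.
- keeper (a joint): Angle of the hold-down bar about its vertical pivot, rad: 0 is shut (along the carrier's x axis, over its middle line, against the stop); it grows as the bar swings out to the carrier's +y side (counter-clockwise from above), 2.1 at most. The bar stays where it is left; in the last 0.07 rad it must ride over the catch ball (about 5 N at the knob), then snaps home.
- bar_knob (a point): Middle height of the black knob that stands on the free end of the hold-down bar, 186 mm from the pivot. The knob is 16 mm across and 27 mm tall, from 127 to 154 mm above the bar top. The bar is a flat steel strip 14 mm wide and 7 mm thick, underside 120 mm above the bar top.
- wide_jar: Wide glass jar of red preserve with a white lid, 60 mm across, 100 mm tall, about 0.35 kg. Origin at the centre of its underside, z up. It belongs in the wide bay.
- spice_jar: Slim spice jar with a green lid, 46 mm across, 105 mm tall, about 0.11 kg. Origin at the centre of its underside, z up. It belongs in the narrow bay.
- mug: Mug, 84 mm across, 94 mm high, 118 mm over the handle, standing on the bar top; a bystander. Origin at the centre of its underside.
- mill: Wooden pepper mill, 58 mm across, 160 mm tall, standing on the bar top; a bystander. Origin at the centre of its underside.
Things that resemble listed ones, but are neither listed nor needed, are in the scene too. What is meant by the wide_jar is not black, and is the larger of those in its own colour.

How it is judged:
By the outcome, as a careful person would: the job done as asked, in the order asked, and still so for the second after the job is handed in, with the robot touching nothing.
It also fails if it takes over 72 s, if anything falls off the work surface, if the arm or the gripper's body presses on something with over 40 N, if the wrist force passes 120 N, or if a joint passes its speed limit or range.

### The arm

A 6-joint arm with a two-finger parallel gripper is mounted at the origin on a cart in front of the work surface, level with it; the furniture and walls round the work are solid. World frame = base frame: x ahead of the robot, y to its left, z up, the work surface at z = 0. Lengths are in mm, angles in rad, forces in N, time in s.
With the tool pointing down it reaches from about 350 to 875 mm from the base axis. Payload 4.2 kg.
Tool frame: the origin (TCP) lies on the mounting face of the last link; the fingertips stand 173 mm ahead of it and the grasp point (between the pads) lies 155 mm ahead of it (tcp_to_grasp is the distance from the TCP to the grasp point, in mm); z points along the fingers, y is the direction in which the jaws open and shut (so a half turn about z gives the same grasp; the last joint's range is limited). The gripper opens to 85 mm and grips with 20 to 120 N. Pads are 22 mm wide; open, the fingers measure 114 mm over their backs; the gripper's body (76 mm by 85 mm) begins 54 mm behind the grasp point. The pads swing forward as they close: fully open they stand 13 mm farther back than shut.
Start: joints at [1.394, 0.385, 0.008, 0, -1.194, -0.259], TCP at [263.801, 566.576, 404.712] pointing down, gripper open.
Joint ranges: [-3.14, 3.14], [-1.21, 2.06], [-1.07, 1.41], [-3.16, 2.05], [-2.99, -0.16], [-3.1, 3.1]. Speed limits (rad/s): [2.79, 2.79, 3.14, 3.14, 3.14, 3.14].

### API

Orientations are given as a unit quaternion [x, y, z, w].
In Python, from bench import * gives the robot as it stands. The module is installed in compiled form; this text tells all that it offers.
- The arm moves only by the tool apply_moves, never from a script. Its arguments are lists of equal length, an entry for each row: "fingers": the closure, from 0 (fully open) to 1 (shut); "dp": the shift along the world's x, y, z in cm, a list of three; "yaw": the turn about the world's z in degrees. A call has 1 to 10 rows; each row is the pose to reach, as a shift and turn from the pose measured when the call began; what a row does not reach only later rows make up. A row lasts 1/10 s, in which the tool goes at most 50 mm and 8.59 degrees, less where a joint would pass 70% of its speed; a pose out of reach is approached as far as the arm can. A call with a gripper value outside its range is refused whole. The fingers move at their own pace and stop on an object; the grip force is fixed at half the most. Time passes only in rows, so rows that repeat a pose let the fingers close. It gives the time, the measured TCP pose, the force and the opening at its end, in the units of the state.
- read_state(): the state, without advancing time (a new reading comes with each control period).
- get_image(name): name is "side" or "top" or "wrist"; returns a dict with "color" (400x640x3 uint8, blue, green, red), "mtx" (3x3 intrinsics, pixels), "camera_from_world" (4x4, takes a point from world to camera coordinates); the wrist camera has in their place "tool_from_camera" (4x4, takes a point from camera to tool coordinates, whose origin is the TCP and whose axes are the flange's). Camera axes: x right, y down, z forward; pixel columns grow to the right and rows downward; lengths in mm; the calibration is good to about 2 mm. The wrist camera is an equidistant fisheye: a pixel r from the principal point sees the ray r / f radians off the axis. A picture is of the moment at which its call begins: read the wrist's pose just before it. There is no depth.
- job_done(): hands the job in, once; it reports no verdict.
The state is a dict: "clock": time; "joints": joint angles; "joint_vel": joint speeds; "joint_efforts": joint torques, N m; "position": TCP position; "ee_rot": TCP orientation; "contact_force": force on the tool from outside, world axes, zero at the start; "wrist_torque": the same for the moment, N m; "gripper_width": finger opening in mm.
Only numpy, scipy, OpenCV 4.12 (cv2) and the standard library are available. Lean on these libraries where they do the work, as an engineer would, in place of code of your own. Each camera call takes 0.05 s, during which the arm holds its last target. There are 200 camera calls.

## Working session

There is one attempt and no reset: what is moved stays moved. The work goes in short steps, Python scripts to look and compute and a tool call to move; the robot and the scene stay as the last step left them, time stands still between calls to the robot, and variables do not carry over. Pictures are saved under pics/ and viewed, about 8 in all and at most 12, crops included, and the job is handed in when it is done.

Besides the shell and the picture viewer there is one more tool, called after ">>>" as name(argument=value, ...) on one line, values as JSON. apply_moves: Moves the arm, as the interface text tells. Its arguments: {"type":"object","properties":{"fingers":{"type":"array","items":{"type":"number"}},"dp":{"type":"array","items":{"type":"array","items":{"type":"number"}}},"yaw":{"type":"array","items":{"type":"number"}}},"required":["fingers","dp","yaw"]}

```bash
mkdir -p pics; cat > h.py <<'E'
from bench import *
import numpy as np, cv2
from scipy.spatial.transform import Rotation as R
def ray(im,u,v,st=None):
    """ray origin, dir in world"""
    K=im["mtx"]
    x=(u-K[0][2])/K[0][0]; y=(v-K[1][2])/K[1][1]
    if "camera_from_world" in im:
        T=np.linalg.inv(np.array(im["camera_from_world"])); d=np.array([x,y,1.])
    else:
        r=np.hypot(x,y); d=np.array([x/r*np.sin(r),y/r*np.sin(r),np.cos(r)]) if r>1e-9 else np.array([0,0,1.])
        W=np.eye(4);W[:3,:3]=R.from_quat(st["ee_rot"]).as_matrix();W[:3,3]=st["position"]
        T=W@np.array(im["tool_from_camera"])
    d=T[:3,:3]@d
    return T[:3,3],d/np.linalg.norm(d)
def onz(im,u,v,z,st=None):
    o,d=ray(im,u,v,st); return np.round(o+d*(z-o[2])/d[2],1)
def proj(im,p):
    q=np.array(im["camera_from_world"])@np.append(p,1); q=np.array(im["mtx"])@q[:3]; return np.round(q[:2]/q[2],1)
E
python3 - <<'E'
from h import *
s=read_state();print(s)
import pickle
D={}
for n in ("top","side","wrist"):
    st=read_state();D[n]=(get_image(n),st);cv2.imwrite(f"pics/{n}0.png",D[n][0]["color"])
    print(n,D[n][0]["mtx"],{k:v for k,v in D[n][0].items() if 'from' in k})
pickle.dump(D,open("d0.pkl","wb"))
E
```

```text
{'clock': 0.0, 'joints': array([ 1.39362071e+00,  3.85600046e-01,  6.61495480e-03, -5.20311777e-04,
       -1.19395605e+00, -2.58606627e-01]), 'joint_vel': array([ 0.00099637, -0.00068214,  0.00144799,  0.00015517,  0.00074146,
        0.00195539]), 'joint_efforts': array([-1.16856478e-03, -3.92291558e+01,  1.88407052e+01,  4.18642312e+00,
       -4.61675270e-03, -5.43088859e-06]), 'position': array([263.70120261, 566.4292908 , 403.58747043]), 'ee_rot': array([ 9.76334153e-01, -2.16264684e-01, -1.97946540e-04,  1.08136053e-03]), 'contact_force': array([ 0.09305801, -0.2595969 , -1.13215414]), 'wrist_torque': array([-0.02463141, -0.01172885, -0.04825968]), 'gripper_width': 85.26968078537453}
top [[501.94071142   0.         317.59593448]
 [  0.         501.94071142 206.00670603]
 [  0.           0.           1.        ]] {'camera_from_world': array([[ 2.76999800e-02, -9.99616259e-01,  2.15296703e-04,
         4.71863519e+01],
       [-9.92915932e-01, -2.75392041e-02, -1.15583497e-01,
         5.60414583e+02],
       [ 1.15545072e-01,  2.98788903e-03, -9.93297744e-01,
         1.5529221
[... 386 characters left out ...]
5e-01,
         2.24966113e+02],
       [ 2.74965577e-01,  7.21069018e-01, -6.35966511e-01,
         1.30651756e+03],
       [ 0.00000000e+00,  0.00000000e+00,  0.00000000e+00,
         1.00000000e+00]])}
wrist [[309.70691629   0.         322.6500324 ]
 [  0.         309.70691629 197.47733679]
 [  0.           0.           1.        ]] {'tool_from_camera': array([[-1.93422471e-04, -9.51558862e-01, -3.07466576e-01,
         7.85001570e+01],
       [ 9.99999904e-01, -6.30309330e-05, -4.34014037e-04,
         8.96300568e-02],
       [ 3.93609998e-04, -3.07466630e-01,  9.51558782e-01,
         3.05379375e+01],
       [ 0.00000000e+00,  0.00000000e+00,  0.00000000e+00,
         1.00000000e+00]])}
```

View pics/top0.png

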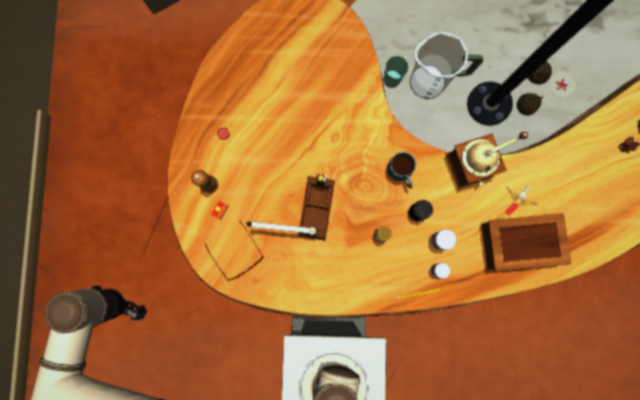

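View pics/side0.png

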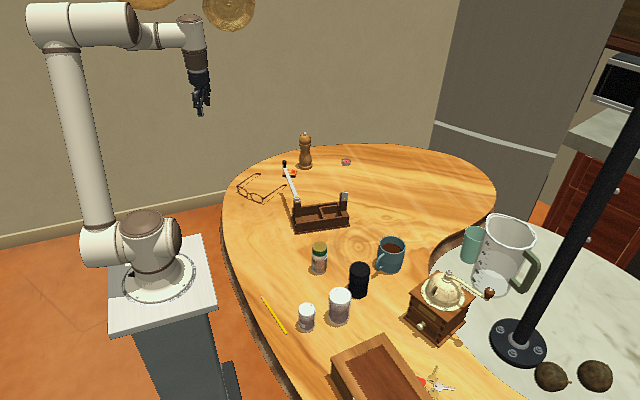

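```bash
python3 - <<'E'
from h import *
import pickle
D=pickle.load(open("d0.pkl","rb"))
t=D["top"][0];s=D["side"][0]
a=cv2.resize(t["color"][160:290,235:465],(800,452),interpolation=cv2.INTER_CUBIC)[:, :]
b=cv2.resize(s["color"][150:340,230:420],(600,600),interpolation=cv2.INTER_CUBIC)
cv2.imwrite("pics/ct.png",a);cv2.imwrite("pics/cs.png",b)
for n,u,v,z in [("spice",383,235,105),("bigwhite",445,240,100),("small",441,271,70),("black",420,211,100),("catch",321,181,116),("piv",315,235,127),("knob",250,225,140),("mill",201,178,160),("mug",402,167,94)]:
    p=onz(t,u,v,z); print(n,p,"side px",proj(s,p), "side base",proj(s,[p[0],p[1],0]))
E
```

```text
spice [ 468.6 -135.6  105. ] side px [317.6 245.9] side base [317.  269.5]
bigwhite [ 459.  -322.4  100. ] side px [338.9 295. ] side base [337.2 317.6]
small [ 366.2 -317.6   70. ] side px [305.6 310.2] side base [305.5 325.7]
black [ 544.4 -247.   100. ] side px [356.2 267. ] side base [353.7 289.5]
catch [625.2  54.3 116. ] side px [341.1 195. ] side base [339.4 220.5]
piv [461.6  67.7 127. ] side px [294.  200.2] side base [294.6 228.5]
knob [484.9 258.8 140. ] side px [283.5 164.6] side base [284.7 195. ]
mill [617.  405.1 160. ] side px [304.6 134.1] side base [304.6 167.8]
mug [ 679.1 -192.6   94. ] side px [388.9 244.5] side base [385.2 265.5]
```

View pics/ct.png

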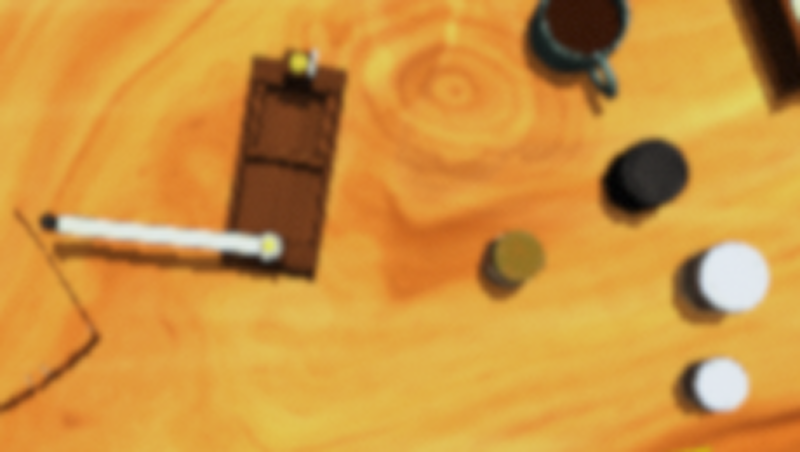

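View pics/cs.png

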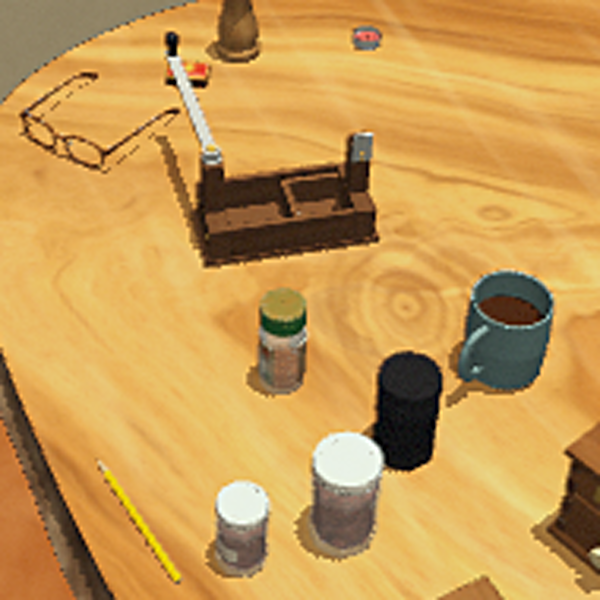

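Larger white-lidded jar (top 445,240; side 340,305) is the wide_jar. The small white jar (441,271) is narrower and the tall black one (420,211) is excluded by colour. The spice jar is at (383,235). The carrier's +x points along world +x, turned about −5°, and the bar is swung out to +y.

>>> apply_moves(fingers=[0,0,0,0,0,0,0,0,0,0], dp=[[6,-16,0],[12,-32,0],[19,-64,0],[19,-64,0],[19,-64,0],[19,-64,0],[19,-64,0],[19,-64,0],[19,-64,0],[19,-64,0]], yaw=[5,10,20,20,20,20,20,20,20,20])

```text
clock: 1.15
position: [407.7, 86.0, 404.2]
ee_rot: [0.999, -0.043, 0.0, 0.001]
contact_force: [1.3, 1.1, 0.5]
gripper_width: 85.4
```

>>> apply_moves(fingers=[0,0,0,0,0,0,0,0,0,0], dp=[[0,-4,0],[0,-8,0],[0,-12,0],[0,-16,0],[0,-20,0],[0,-20,0],[0,-20,0],[0,-20,0],[0,-20,0],[0,-20,0]], yaw=[0,0,0,0,0,0,0,0,0,0])

```text
clock: 2.15
position: [407.8, -113.0, 404.3]
ee_rot: [0.999, -0.042, 0.0, 0.001]
contact_force: [-0.0, 0.5, -0.4]
gripper_width: 85.4
```

```bash
cat > look.py <<'E'
from h import *
import pickle,sys
def look(n):
    st=read_state();im=get_image("wrist");cv2.imwrite(f"pics/{n}.png",im["color"]);pickle.dump((im,st),open(n+".pkl","wb"));return im,st
if __name__=="__main__":
    im,st=look(sys.argv[1]);print(st["clock"],st["position"],R.from_quat(st["ee_rot"]).as_matrix()[:,0],st["contact_force"])
E
python3 look.py w1
```

```text
2.15 [ 407.83937574 -113.00740107  404.26644439] [ 9.96478745e-01 -8.38422095e-02  7.70521822e-04] [-0.04570477  0.45928071 -0.40640783]
```

View pics/w1.png

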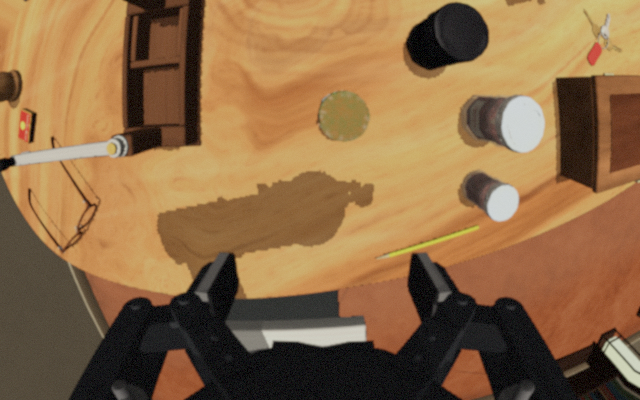

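Wrist view: spice lid (343,115), the wide jar's white lid (524,123), small white jar (500,203), black jar (463,32), pivot (117,146), carrier at upper left.

```bash
cat >> h.py <<'E'
def blob(im,mask,u,v):
    """component of mask nearest (u,v): contour"""
    m=cv2.morphologyEx(mask.astype(np.uint8)*255,cv2.MORPH_OPEN,np.ones((3,3)))
    cs,_=cv2.findContours(m,cv2.RETR_EXTERNAL,cv2.CHAIN_APPROX_NONE)
    cs=[c for c in cs if cv2.contourArea(c)>150]
    return min(cs,key=lambda c:-cv2.pointPolygonTest(c,(u,v),True))[:,0]
def disc(im,st,mask,u,v,z):
    c=blob(im,mask,u,v); P=np.array([onz(im,a,b,z,st)[:2] for a,b in c],np.float32)
    (x,y),r=cv2.minEnclosingCircle(P); w=cv2.minAreaRect(P); return np.round([x,y,2*r],1),np.round(w[1],1),c.mean(0).round()
E
python3 - <<'E'
from h import *
import pickle
im,st=pickle.load(open("w1.pkl","rb"))
h=cv2.cvtColor(im["color"],cv2.COLOR_BGR2HSV)
H,S,V=[h[...,i].astype(int) for i in range(3)]
print(h[115,343],h[123,524],h[60,343])
print("white",disc(im,st,(S<50)&(V>140),524,123,100))
print("small",disc(im,st,(S<50)&(V>140),500,203,65))
print("green",disc(im,st,(H>18)&(V<190)&(S>60),343,115,105))
for n,u,v,z in [("piv",117,146,127),("divider",160,66,48)]: print(n,onz(im,u,v,z,st))
E
```

```text
[ 20 145 156] [ 83   5 211] [ 15 151 194]
white (array([ 459.5, -322.7,   59.8]), array([58.9, 57.6]), array([522., 124.]))
small (array([ 362.4, -324.8,   47.4]), array([46. , 46.3]), array([502., 202.]))
green (array([ 471.7, -136.7,   45.3]), array([43.3, 43.7]), array([343., 118.]))
piv [473.6  74.8 127. ]
divider [552.1  58.6  48. ]
```

>>> apply_moves(fingers=[0,0,0,0,0,0,0,0,0,0], dp=[[1.2,-5,0],[2.5,-10,0],[3.7,-15,0],[4.9,-19,-2],[5.2,-21,-5],[5.2,-21,-8],[5.2,-21,-8],[5.2,-21,-8],[5.2,-21,-8],[5.2,-21,-8]], yaw=[0,0,0,0,0,0,0,0,0,0])

```text
clock: 3.2
position: [460.4, -322.6, 326.5]
ee_rot: [0.999, -0.041, 0.002, 0.001]
contact_force: [-0.1, 1.1, 0.1]
gripper_width: 85.0
```

```bash
python3 look.py w2; python3 - <<'E'
from h import *
import pickle
im,st=pickle.load(open("w2.pkl","rb"))
h=cv2.cvtColor(im["color"],cv2.COLOR_BGR2HSV)
H,S,V=[h[...,i].astype(int) for i in range(3)]
M=R.from_quat(st["ee_rot"]).as_matrix();M=np.c_[M,st["position"]]
T=np.vstack([M,[0,0,0,1]])@im["tool_from_camera"];q=np.linalg.inv(T)@[459.5,-322.7,100,1]
th=np.arctan2(np.hypot(q[0],q[1]),q[2]);k=th/np.hypot(q[0],q[1])*310;u,v=323+q[0]*k,197+q[1]*k;print(u,v)
print("white",disc(im,st,(S<50)&(V>140),u,v,100))
E
```

```text
3.2 [ 460.42961075 -322.6434781   326.45318141] [ 0.99657023 -0.08262257  0.00461316] [-0.06092477  1.05712098  0.08376267]
322.543219277152 220.95693143538614
white (array([ 460.7, -323.4,   61.3]), array([58.4, 58.2]), array([323., 217.]))
```

>>> apply_moves(fingers=[0,0,0,0,0,1,1,1,1,1], dp=[[0,0,-4],[0,0,-7],[0,0,-9.4],[0,0,-9.4],[0,0,-9.4],[0,0,-9.4],[0,0,-9.4],[0,0,-9.4],[0,0,-9.4],[0,0,-9.4]], yaw=[0,0,0,0,0,0,0,0,0,0])

```text
clock: 4.25
position: [461.0, -322.8, 234.4]
ee_rot: [0.999, -0.041, 0.004, 0.002]
contact_force: [-0.6, 2.1, 6.3]
gripper_width: 58.6
```

>>> apply_moves(fingers=[1,1,1,1,1,1,1,1,1,1], dp=[[0,0,0],[0,0,0],[0,0,0.5],[0,0,2],[0,0,5],[0,0,9],[0,0,13],[0,0,17],[0,0,17],[0,0,17]], yaw=[0,0,0,0,0,0,0,0,0,0])

```text
clock: 5.25
position: [460.4, -322.5, 404.5]
ee_rot: [0.999, -0.041, 0.004, 0.001]
contact_force: [-0.8, -0.7, -5.3]
gripper_width: 58.5
```

>>> apply_moves(fingers=[1,1,1,1,1,1,1,1,1,1], dp=[[-0.5,2,0],[-1,6,0],[-2,10,0],[-2,14,0],[-3,18,0],[-4,22,0],[-5,26,0],[-6,30,0],[-6,34,0],[-6,37,0]], yaw=[0,0,0,0,0,0,0,0,0,0])

```text
clock: 6.25
position: [399.1, 49.0, 402.6]
ee_rot: [0.999, -0.041, 0.002, 0.002]
contact_force: [0.3, -0.4, -2.8]
gripper_width: 58.7
```

>>> apply_moves(fingers=[1,1,1,1], dp=[[0,0.5,0],[0,1,0],[0,1,0],[0,1,0]], yaw=[0,0,0,0])

```text
clock: 6.65
position: [399.0, 58.3, 402.0]
ee_rot: [0.999, -0.042, 0.002, 0.003]
contact_force: [0.5, 0.0, -3.8]
gripper_width: 58.3
```

```bash
python3 look.py w3
```

```text
6.65 [399.01288013  58.26765128 401.99048229] [ 0.99654218 -0.08301906  0.00339321] [ 0.53401835  0.01882318 -3.81056489]
```

View pics/w3.png

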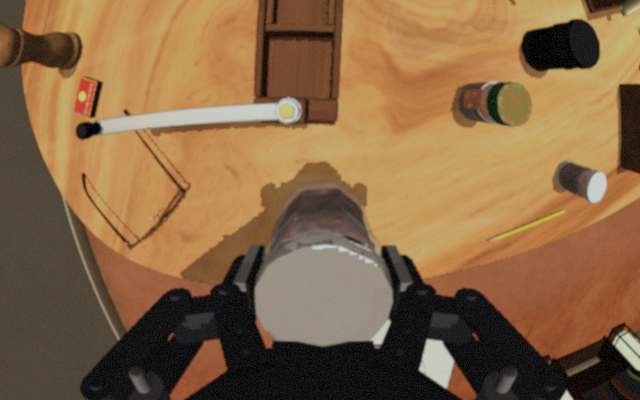

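Pivot cap at (289,110), knob (90,130), divider near (300,30); catch out of view. I'll move forward and up to get both posts in view.

>>> apply_moves(fingers=[1,1,1,1,1,1], dp=[[2,0,3],[4,0,6],[5.2,0,8],[5.2,0,8],[5.2,0,8],[5.2,0,8]], yaw=[0,0,0,0,0,0])

```text
clock: 7.3
position: [450.1, 57.6, 480.4]
ee_rot: [0.999, -0.042, -0.0, 0.003]
contact_force: [0.5, -0.3, -4.6]
gripper_width: 58.6
```

```bash
python3 look.py w4; python3 -c "
import cv2
a=cv2.imread('pics/w4.png')[0:200,190:450];cv2.imwrite('pics/w4c.png',cv2.resize(a,None,fx=3,fy=3,interpolation=cv2.INTER_CUBIC))"
```

```text
7.3 [450.14703617  57.59747769 480.41213381] [ 9.96451368e-01 -8.41703421e-02  1.58019293e-04] [ 0.46736547 -0.28069834 -4.5872343 ]
```

View pics/w4c.png

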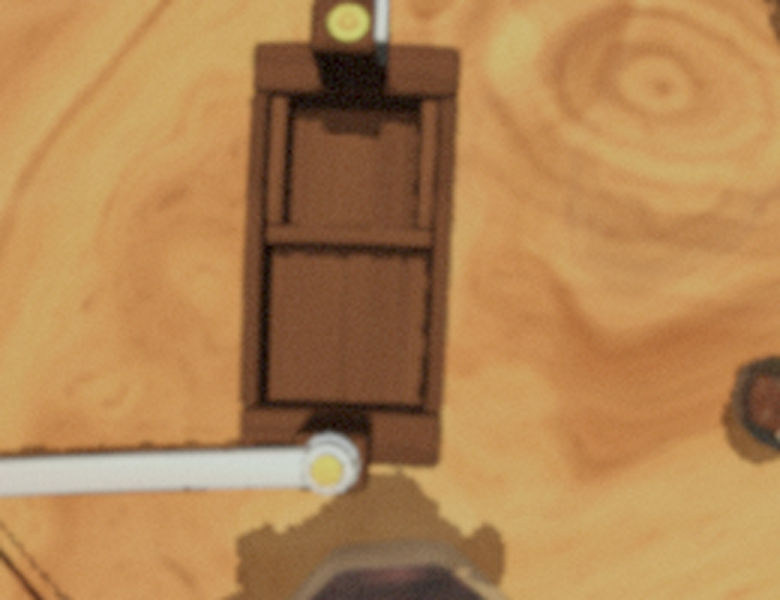

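```bash
python3 - <<'E'
from h import *
import pickle
im,st=pickle.load(open("w4.pkl","rb"))
P={}
for n,u,v,z in [("catch",348,22,120),("piv",328,468,131),("f1",272,252,10),("f2",428,252,10),("f3",268,402,10),("f4",423,404,10),("n1",288,228,10),("n2",416,228,10),("n3",292,105,10),("n4",418,122,10),("dL",268,236,44),("dR",432,240,44),("oTL",257,45,52),("oTR",460,48,52),("oBR",440,465,52),("oBL",243,408,52)]:
    P[n]=onz(im,u/3+190,v/3,z,st);print(n,P[n])
d=P["catch"]-P["piv"];print(np.hypot(*d[:2]),np.degrees(np.arctan2(d[1],d[0])))
im3,s3=pickle.load(open("w3.pkl","rb"))
print("piv w3",onz(im3,289,110,131,s3),"knob w3",onz(im3,90,130,150,s3))
E
```

```text
catch [632.1  57.8 120. ]
piv [473.1  78.2 131. ]
f1 [557.8 104.9  10. ]
f2 [550.8  32.6  10. ]
f3 [486.8 114.   10. ]
f4 [479.   40.7  10. ]
n1 [568.4  96.3  10. ]
n2 [562.6  37.2  10. ]
n3 [627.8  89.4  10. ]
n4 [613.6  31.9  10. ]
dL [562.8 101.8  44. ]
dR [554.2  31.8  44. ]
oTL [647.6  98.4  52. ]
oTR [637.7  13.2  52. ]
oBR [456.5  36.4  52. ]
oBL [489.3 119.1  52. ]
160.30333745745907 -7.311213676989078
piv w3 [473.3  76.8 131. ] knob w3 [485.6 253.9 150. ]
```

Wide bay floor comes out 72×72 mm, centred at (518.6, 73.1). The narrow bay is 59×60 mm, centred at (594, 63). The carrier is turned −7.3°, and pivot to catch measures 160 mm, all in line with the given sizes.

>>> apply_moves(fingers=[1,1,1,1,1,1,1,1], dp=[[2,0.4,0],[4.5,1,0],[6.9,1.55,0],[6.9,1.55,-3],[6.9,1.55,-6],[6.9,1.55,-8],[6.9,1.55,-8],[6.9,1.55,-8]], yaw=[-1,-2,-2.5,-2.5,-2.5,-2.5,-2.5,-2.5])

```text
clock: 8.15
position: [519.2, 73.3, 400.7]
ee_rot: [0.998, -0.063, 0.0, 0.003]
contact_force: [1.2, 0.5, -1.8]
gripper_width: 58.2
```

>>> apply_moves(fingers=[1,1,1,1,1,1,1,1,1,1], dp=[[-0.05,0,-2],[-0.05,0,-4],[-0.05,0,-6],[-0.05,0,-8],[-0.05,0,-10],[-0.05,0,-12],[-0.05,0,-13],[-0.05,0,-14],[-0.05,0,-14],[-0.05,0,-14]], yaw=[0,0,0,0,0,0,0,0,0,0])

```text
clock: 9.15
position: [519.2, 73.5, 261.6]
ee_rot: [0.998, -0.063, 0.001, 0.003]
contact_force: [-0.2, -0.1, -3.8]
gripper_width: 58.5
```

>>> apply_moves(fingers=[1,1,1,1,1,1,1,1], dp=[[0,0,-0.3],[0,0,-0.6],[0,0,-0.9],[0,0,-1.1],[0,0,-1.3],[0,0,-1.4],[0,0,-1.4],[0,0,-1.4]], yaw=[0,0,0,0,0,0,0,0])

```text
clock: 9.95
position: [519.2, 73.5, 247.6]
ee_rot: [0.998, -0.063, 0.001, 0.003]
contact_force: [0.2, 0.5, -3.5]
gripper_width: 58.1
```

>>> apply_moves(fingers=[1,1,1,1,1], dp=[[0,0,-0.1],[0,0,-0.2],[0,0,-0.3],[0,0,-0.3],[0,0,-0.3]], yaw=[0,0,0,0,0])

```text
clock: 10.45
position: [519.2, 73.5, 244.6]
ee_rot: [0.998, -0.063, 0.001, 0.003]
contact_force: [0.1, -0.9, -3.3]
gripper_width: 58.3
```

>>> apply_moves(fingers=[1,1,1,1,1], dp=[[0,0,-0.1],[0,0,-0.1],[0,0,-0.2],[0,0,-0.2],[0,0,-0.2]], yaw=[0,0,0,0,0])

```text
clock: 10.95
position: [519.3, 73.5, 244.5]
ee_rot: [0.998, -0.063, 0.001, 0.003]
contact_force: [-5.1, 0.4, 10.7]
gripper_width: 58.6
```

>>> apply_moves(fingers=[0.2,0.1,0,0,0,0,0,0,0,0], dp=[[0,0,0],[0,0,0],[0,0,0],[0,0,0],[0,0,0],[0,0,0],[0,0,2],[0,0,5],[0,0,9],[0,0,13]], yaw=[0,0,0,0,0,0,0,0,0,0])

```text
clock: 11.95
position: [519.0, 73.4, 375.5]
ee_rot: [0.998, -0.063, 0.001, 0.004]
contact_force: [1.2, 0.0, -0.2]
gripper_width: 85.6
```

>>> apply_moves(fingers=[0,0,0,0,0,0,0,0,0,0], dp=[[0,-1,3],[-1,-5,4],[-2,-9,4],[-3,-13,4],[-4,-17,4],[-4.8,-21,0],[-4.8,-21,-4],[-4.8,-21,-6],[-4.8,-21,-6],[-4.8,-21,-6]], yaw=[0,0,0,0,0,0,0,0,0,0])

```text
clock: 12.95
position: [471.6, -136.6, 316.1]
ee_rot: [0.998, -0.062, 0.001, 0.004]
contact_force: [-0.2, 0.2, -0.1]
gripper_width: 85.3
```

```bash
python3 look.py w5; cat > sp.py <<'E'
from h import *
import pickle,sys
im,st=pickle.load(open(sys.argv[1],"rb"))
h=cv2.cvtColor(im["color"],cv2.COLOR_BGR2HSV);H,S,V=[h[...,i].astype(int) for i in range(3)]
print("green",disc(im,st,(H>18)&(V<190)&(S>60),323,217,105))
s=get_image("side");cv2.imwrite("pics/"+sys.argv[2],cv2.resize(s["color"][120:280,240:400],None,fx=3.5,fy=3.5,interpolation=cv2.INTER_CUBIC))
E
python3 sp.py w5.pkl s5.png
```

```text
12.95 [ 471.630965   -136.57596565  316.11507378] [ 0.99219818 -0.12464003  0.00276237] [-0.18573075  0.17360229 -0.05033864]
green (array([ 475.3, -138.2,   49.3]), array([43.8, 47.2]), array([321., 227.]))
```

View pics/s5.png

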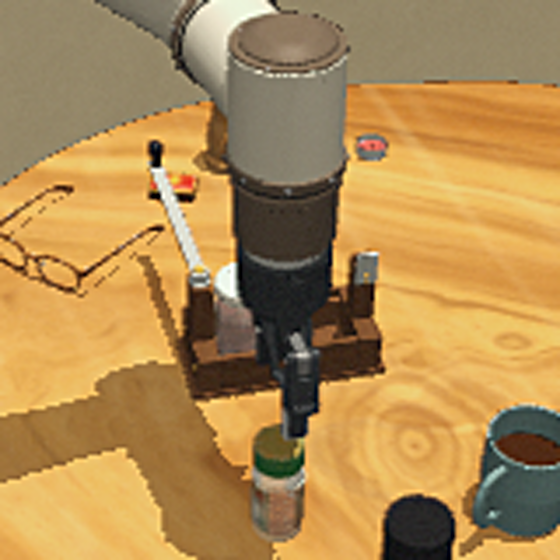

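The wide jar stands upright in its bay (side crop, about (230,310)). The spice jar is right below the gripper.

>>> apply_moves(fingers=[0,0,0,0,1,1,1,1,1,1], dp=[[0.1,0,-3],[0.1,0,-6],[0.1,0,-7.6],[0.1,0,-7.6],[0.1,0,-7.6],[0.1,0,-7.6],[0.1,0,-7.6],[0.1,0,-7.6],[0.1,0,-7.6],[0.1,0,-7.6]], yaw=[0,0,0,0,0,0,0,0,0,0])

```text
clock: 14.05
position: [473.7, -136.3, 242.9]
ee_rot: [0.998, -0.062, 0.005, 0.004]
contact_force: [-0.4, 0.6, 7.0]
gripper_width: 43.7
```

>>> apply_moves(fingers=[1,1,1,1,1,1,1,1,1,1], dp=[[0,0,0],[0,0,0],[0,0,0],[0,0,0],[0,0,0.5],[0,0,3],[0,0,7],[0,0,11],[0,0,15],[0,0,17]], yaw=[0,0,0,0,0,0,0,0,0,0])

```text
clock: 15.05
position: [473.8, -136.4, 417.0]
ee_rot: [0.998, -0.062, 0.008, 0.004]
contact_force: [1.5, -0.0, -1.3]
gripper_width: 43.5
```

>>> apply_moves(fingers=[1,1,1,1,1,1,1,1,1,1], dp=[[1,2,0],[3,5,0],[5,8,0],[7,11.5,0],[9,15,0],[11,18,0],[12.1,19.9,0],[12.1,19.9,0],[12.1,19.9,0],[12.1,19.9,0]], yaw=[0,0,0,0,0,0,0,0,0,0])

```text
clock: 16.05
position: [594.3, 61.9, 416.9]
ee_rot: [0.998, -0.062, 0.007, 0.004]
contact_force: [0.5, 0.3, -1.3]
gripper_width: 43.6
```

```bash
python3 look.py w6; python3 sp.py w6.pkl s6.png|tail -0
```

```text
16.05 [594.34172735  61.94561118 416.86228672] [ 0.9921944  -0.12381646  0.0148241 ] [ 0.46666895  0.34915428 -1.33561472]Exception ignored on flushing sys.stdout:
BrokenPipeError: [Errno 32] Broken pipe
```

View pics/s6.png

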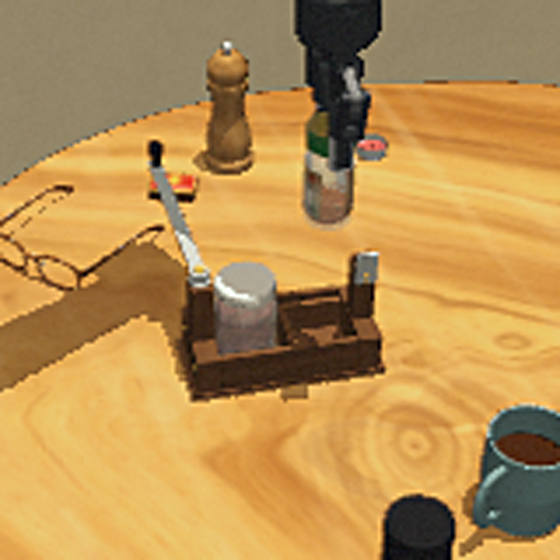

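Wide jar is upright in its bay; the spice jar hangs straight above the narrow bay.

>>> apply_moves(fingers=[1,1,1,1,1,1,1,1,1,1], dp=[[0.05,0.1,-2],[0.05,0.1,-4],[0.05,0.1,-6],[0.05,0.1,-8],[0.05,0.1,-10],[0.05,0.1,-12],[0.05,0.1,-13.5],[0.05,0.1,-15],[0.05,0.1,-15.3],[0.05,0.1,-15.3]], yaw=[0,0,0,0,0,0,0,0,0,0])

```text
clock: 17.15
position: [594.8, 62.2, 264.2]
ee_rot: [0.998, -0.063, 0.007, 0.004]
contact_force: [-0.1, -0.2, -1.4]
gripper_width: 43.7
```

>>> apply_moves(fingers=[1,1,1,1,1,1], dp=[[0,0,-0.2],[0,0,-0.4],[0,0,-0.6],[0,0,-0.7],[0,0,-0.7],[0,0,-0.7]], yaw=[0,0,0,0,0,0])

```text
clock: 17.75
position: [594.8, 62.2, 257.3]
ee_rot: [0.998, -0.062, 0.007, 0.004]
contact_force: [0.0, -0.5, -1.1]
gripper_width: 43.7
```

>>> apply_moves(fingers=[1,1,1,1,1], dp=[[0,0,-0.1],[0,0,-0.2],[0,0,-0.3],[0,0,-0.35],[0,0,-0.35]], yaw=[0,0,0,0,0])

```text
clock: 18.25
position: [594.8, 62.2, 253.6]
ee_rot: [0.998, -0.062, 0.007, 0.004]
contact_force: [0.2, -1.0, -0.3]
gripper_width: 43.6
```

>>> apply_moves(fingers=[1,1,1,1], dp=[[0,0,-0.1],[0,0,-0.1],[0,0,-0.15],[0,0,-0.15]], yaw=[0,0,0,0])

```text
clock: 18.65
position: [595.1, 62.2, 253.0]
ee_rot: [0.998, -0.062, 0.008, 0.004]
contact_force: [-0.7, -0.0, 5.0]
gripper_width: 43.4
```

>>> apply_moves(fingers=[0.4,0.3,0.2,0.1,0,0,0,0,0,0], dp=[[0,0,0],[0,0,0],[0,0,0],[0,0,0],[0,0,0],[0,0,0],[0,0,2],[0,0,5],[0,0,10],[0,0,14]], yaw=[0,0,0,0,0,0,0,0,0,0])

```text
clock: 19.65
position: [595.1, 62.2, 395.4]
ee_rot: [0.998, -0.062, 0.009, 0.004]
contact_force: [1.4, 0.3, 1.5]
gripper_width: 85.2
```

>>> apply_moves(fingers=[0,1,1,1,1,1,1,1,1,1], dp=[[-1,1,1],[-5,4,1],[-9,7,1],[-12,11,1],[-14,15,1],[-16,19,1],[-17.4,20.2,1],[-17.4,20.2,1],[-17.4,20.2,1],[-17.4,20.2,1]], yaw=[0,0,0,0,0,0,0,0,0,0])

```text
clock: 20.65
position: [421.3, 263.6, 405.1]
ee_rot: [0.998, -0.063, 0.008, 0.004]
contact_force: [-0.4, -0.4, -0.3]
gripper_width: 0.2
```

```bash
python3 look.py w7; python3 - <<'E'
from h import *
s=get_image("side");t=get_image("top");w=cv2.imread("pics/w7.png")
a=cv2.resize(s["color"][150:240,260:370],(400,327),interpolation=cv2.INTER_CUBIC)
b=cv2.resize(w,(400,250),interpolation=cv2.INTER_AREA)
cv2.imwrite("pics/c7.png",np.vstack([a,b]));print(read_state()["joints"])
E
```

```text
20.65 [421.3380246  263.59817829 405.10782289] [ 0.99201454 -0.12492959  0.01731316] [-0.40758682 -0.37363395 -0.25678924]
[ 0.89059874  0.1639064  -0.30708798  0.02089641 -1.09675486  0.54458297]
```

View pics/c7.png

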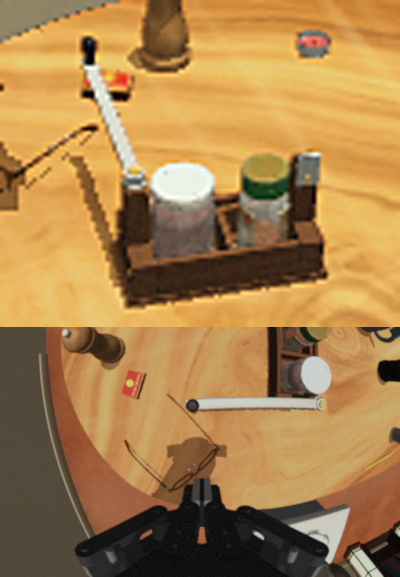

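Both jars stand upright in their bays. Knob at about (307,125) in the wrist view, ahead of the closed fingers.

```bash
python3 - <<'E'
from h import *
import pickle
im,st=pickle.load(open("w7.pkl","rb"))
h=cv2.cvtColor(im["color"],cv2.COLOR_BGR2HSV)
c=blob(im,(h[...,2]<75),307,125);print(c.min(0),c.max(0),c.mean(0))
u,v=c.mean(0);K=onz(im,u,v,147,st);print("knob",K,"piv",onz(im,320*1.6,(405-327)*1.6,131,st))
M=R.from_quat(st["ee_rot"]).as_matrix();tip=st["position"]+173*M[:,2];print("tip",tip)
piv=np.array([473.2,77.5]);d=K[:2]-piv;print(np.hypot(*d),np.degrees(np.arctan2(d[1],d[0])))
th0=np.arctan2(d[1],d[0])
off=np.array([2.6*0,0])
for deg in list(np.arange(np.degrees(th0),-2,-8))+[-2,-5,-7.3]:
    t=np.radians(deg);Kn=piv+186*np.array([np.cos(t),np.sin(t)]);tp=Kn-19*np.array([np.sin(t),-np.cos(t)])
    print(round(deg,1),np.round(tp,1))
E
```

```text
[298 117] [317 135] [307.67924528 125.67924528]
knob [486.5 264.6 147. ] piv [471.7  83.8 131. ]
tip [424.14992489 261.95565288 232.13847495]
187.57211946342136 85.93397003187343
85.9 [467.4 264.4]
77.9 [493.5 263.4]
69.9 [519.2 258.7]
61.9 [543.9 250.6]
53.9 [567.3 239. ]
45.9 [588.9 224.4]
37.9 [608.2 206.8]
29.9 [624.9 186.8]
21.9 [638.6 164.6]
13.9 [649.2 140.7]
5.9 [656.2 115.6]
-2 [659.7  90. ]
-5 [660.1  80.2]
-7.3 [660.1  72.7]
```

>>> apply_moves(fingers=[1,1,1,1,1,1,1], dp=[[0,0.2,-3],[0,0.2,-7],[0,0.2,-9.7],[1,0.2,-9.7],[2,0.2,-9.7],[3,0.2,-9.7],[3,0.2,-9.7]], yaw=[0,0,0,0,0,0,0])

```text
clock: 21.5
position: [453.6, 265.9, 309.9]
ee_rot: [0.998, -0.064, 0.01, 0.003]
contact_force: [0.0, 0.4, 1.0]
gripper_width: 0.1
```

>>> apply_moves(fingers=[1,1,1,1,1,1,1,1,1,1], dp=[[1.1,0,0],[2.4,0,0],[3.7,0,0],[5,-0.2,0],[6.2,-0.5,0],[7.5,-0.9,0],[8.8,-1.3,0],[10,-1.8,0],[11.1,-2.4,0],[12.2,-3.1,0]], yaw=[0,-2,-6,-10,-14,-18,-22,-26,-30,-34])

```text
clock: 22.5
position: [576.9, 234.7, 310.1]
ee_rot: [0.935, -0.355, 0.009, 0.005]
contact_force: [0.4, 0.8, -0.4]
gripper_width: 0.1
```

```bash
cat > kn.py <<'E'
from look import *
im,st=look(sys.argv[1])
h=cv2.cvtColor(im["color"],cv2.COLOR_BGR2HSV)
M=R.from_quat(st["ee_rot"]).as_matrix();tip=st["position"]+173*M[:,2];print("tip",tip,"F",st["contact_force"])
T=np.vstack([np.c_[M,st["position"]],[0,0,0,1]])@im["tool_from_camera"]
def pw(p):
    q=np.linalg.inv(T)@np.append(p,1);r=np.hypot(q[0],q[1]);k=np.arctan2(r,q[2])/r*309.7;return 322.65+q[0]*k,197.5+q[1]*k
g=tip+19*M[:,0];print("expected knob px",pw([g[0],g[1],154]))
S=h[...,1].astype(int);m=(S<60)&(h[...,2]>140)
c=blob(im,m,*pw([(g[0]+473)/2,(g[1]+77.5)/2,127]))
P=np.array([onz(im,a,b,127,st)[:2] for a,b in c],np.float32);d=cv2.fitLine(P,cv2.DIST_HUBER,0,.01,.01).ravel()
a=np.degrees(np.arctan2(d[1],d[0]));print("bar dir",a,"point at x=600:",d[2:]);print("size",np.ptp(P,axis=0))
cv2.imwrite("pics/"+sys.argv[1]+".png",im["color"])
E
python3 kn.py w8
```

```text
tip [579.24340373 232.01411108 137.11325192] F [ 0.43590787  0.83093102 -0.44167865]
expected knob px (np.float64(322.53988085433275), np.float64(236.73780066730677))
bar dir 47.908577 point at x=600: [548.71515 160.31393]
size [135.20001 146.70001]
```

>>> apply_moves(fingers=[1,1,1,1,1,1,1,1,1,1], dp=[[1,-0.8,0],[2,-1.6,0],[2.9,-2.5,0],[3.8,-3.5,0],[4.6,-4.5,0],[5.3,-5.6,0],[6,-6.7,0],[6.5,-7.9,0],[7,-9.1,0],[7.4,-10.3,0]], yaw=[-3,-7,-11,-15,-19,-23,-27,-31,-35,-39])

```text
clock: 23.55
position: [652.8, 130.5, 310.1]
ee_rot: [0.761, -0.648, 0.007, 0.008]
contact_force: [0.1, -0.3, 0.1]
gripper_width: 0.2
```

```bash
python3 kn.py w9
```

```text
tip [653.01256606 126.85296092 137.16918398] F [ 0.05574807 -0.33893212  0.05420575]
expected knob px (np.float64(322.2491340962738), np.float64(236.89606575305186))
bar dir 8.308903 point at x=600: [559.77     88.86222]
size [157.70001  34.6    ]
```

>>> apply_moves(fingers=[1,1,1,1,1,1,1,1], dp=[[0.2,-0.6,0],[0.3,-1.1,0],[0.4,-1.7,0],[0.5,-2.4,0],[0.6,-3,0],[0.7,-3.5,0],[0.7,-3.8,0],[0.7,-3.8,0]], yaw=[-2,-4,-6,-8,-10,-12,-13,-13])

```text
clock: 24.4
position: [660.1, 90.4, 310.1]
ee_rot: [-0.681, 0.732, -0.007, -0.009]
contact_force: [0.3, -0.2, 0.3]
gripper_width: 0.4
```

>>> apply_moves(fingers=[1,1,1,1,1], dp=[[0,-0.3,0],[0,-0.6,0],[0,-0.9,0],[0,-1.2,0],[0,-1.2,0]], yaw=[0,0,-1,-2,-2])

```text
clock: 24.9
position: [660.0, 77.8, 310.1]
ee_rot: [-0.668, 0.744, -0.006, -0.009]
contact_force: [0.3, -0.6, 0.4]
gripper_width: 0.3
```

```bash
python3 kn.py w10
```

```text
tip [659.1307773   73.9593174  137.12573348] F [ 0.31365179 -0.64221273  0.3988353 ]
expected knob px (np.float64(322.2374248072169), np.float64(236.9878585871271))
bar dir -9.223413 point at x=600: [546.7945  66.6292]
size [138.59998  37.1    ]
```

>>> apply_moves(fingers=[1,1,1,1], dp=[[0,-0.2,0],[0,-0.4,0],[0,-0.4,0],[0,-0.4,0]], yaw=[0,0,0,0])

```text
clock: 25.35
position: [659.9, 76.2, 310.1]
ee_rot: [-0.669, 0.744, -0.005, -0.007]
contact_force: [-2.0, 10.3, 1.3]
gripper_width: -0.1
```

>>> apply_moves(fingers=[1,1,1,1], dp=[[0,-0.2,0],[0,-0.4,0],[0,-0.4,0],[0,-0.4,0]], yaw=[0,0,0,0])

```text
clock: 25.75
position: [659.6, 75.1, 310.1]
ee_rot: [-0.669, 0.743, -0.004, -0.005]
contact_force: [-1.9, 12.5, 1.4]
gripper_width: -0.1
```

>>> apply_moves(fingers=[1,1,1,1,1], dp=[[0,-0.3,0],[0,-0.5,0],[0,-0.7,0],[0,-0.7,0],[0,-0.7,0]], yaw=[0,0,0,0,0])

```text
clock: 26.25
position: [659.2, 73.3, 310.2]
ee_rot: [-0.67, 0.743, -0.001, -0.001]
contact_force: [-4.7, 19.2, 2.4]
gripper_width: -0.0
```

>>> apply_moves(fingers=[1,1,1,1,1,1,1,1,1,1], dp=[[0,1,0],[0,3,0],[0,5,0],[0,5,3],[0,6,7],[0,10,10],[0,14,10],[0,18,10],[0,20,10],[0,20,10]], yaw=[0,0,0,0,0,0,0,0,0,0])

```text
clock: 27.25
position: [658.8, 276.6, 409.0]
ee_rot: [-0.671, 0.742, -0.001, -0.001]
contact_force: [-0.8, -0.0, 0.1]
gripper_width: 0.3
```

```bash
python3 - <<'E'
from h import *
s=get_image("side");t=get_image("top")
a=cv2.resize(s["color"][130:290,250:430],(720,640),interpolation=cv2.INTER_CUBIC)[:600]
b=cv2.resize(t["color"][165:250,280:365],(600,600),interpolation=cv2.INTER_CUBIC)
cv2.imwrite("pics/fin.png",cv2.resize(np.hstack([a,b]),(800,364)))
h=cv2.cvtColor(t["color"],cv2.COLOR_BGR2HSV)
c=blob(t,(h[...,1]<70)&(h[...,2]>150),317,208)
P=np.array([onz(t,*q,127)[:2] for q in c],np.float32);d=cv2.fitLine(P,cv2.DIST_HUBER,0,.01,.01).ravel()
print(np.degrees(np.arctan(d[1]/d[0])),d,P.min(0),P.max(0))
E
```

```text
-7.6738 [ 9.9104434e-01 -1.3353302e-01  5.7336432e+02  6.2027657e+01] [482.   42.4] [647.7  99.1]
```

View pics/fin.png

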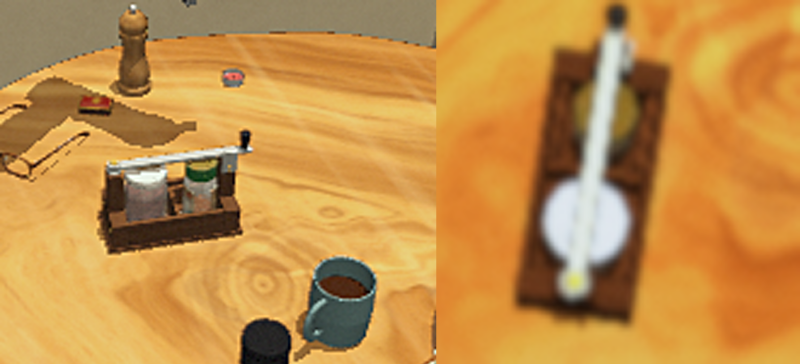

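The push ended on a hard stop: the tip stayed at y=72.8 (72.7 predicted) while the force rose from 10 to 19 N. The bar lies along the carrier (−7.7° against −7.3°), both jars are upright, and the mug and mill are where they were. I'm handing in.

```bash
python3 -c "
from bench import *
print(job_done())"
```

```text
the job is handed in; nothing more can be done
None
```

I set the wide preserve jar and then the spice jar upright on the floors of their bays, opening the gripper only after contact. I then pushed the hold-down bar shut by its knob, backed the arm clear, and handed the job in at about 27 s.

**Last checks:**
- **Stop:** the fingertip held at y = 72.8 mm (72.7 predicted) while the push rose from 10 to 19 N, so the bar is against its stop.
- **Latch:** I did not see the snap over the ball itself. It is inferred: the bar was already past the catch range with almost no force on the knob just before it met the stop.
- **Bar angle:** the top view gives −7.7° against −7.3° for the carrier. That fit includes part of the jar lid, so it is rough. A wrist-camera fit just before the stop read −9.2°, which I put down to noise.
- **Scene:** in the last picture both jars are upright under the bar, and the mug and mill look undisturbed by eye. I did not measure them.

No check failed outright. The tool picked up a tilt of about 1° after gripping the spice jar, and I placed the jar that way without trouble.

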